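# Hang the sieve cup in the bayonet collar and lock it

## Robot

A 6-joint arm with a two-finger parallel gripper is mounted at the origin on a cart in front of the work surface, level with it; the furniture and walls round the work are solid. World frame = base frame: x ahead of the robot, y to its left, z up, the work surface at z = 0. Lengths are in m, angles in rad, forces in N, time in s.
With the tool pointing down it reaches from about 0.275 to 1 m from the base axis. Payload 8.4 kg.
Tool frame: the origin (TCP) lies midway between the tips of the shut fingers; the grasp point (between the pads) lies 19 mm behind it (ctrl.grasp_offset is the distance from the TCP to the grasp point, in m); z points along the fingers, x is the direction in which the jaws open and shut, and the axes are right-handed (so a half turn about z gives the same grasp; the last joint's range is limited). The gripper opens to 85 mm and grips with 20 to 120 N. Pads are 22 mm wide; open, the fingers measure 114 mm over their backs; the gripper's body (76 mm by 85 mm) begins 54 mm behind the grasp point. The pads swing forward as they close: fully open they stand 13 mm farther back than shut.
Start: joints at [-1.215, 0.353, 1.633, -0, 1.155, -0.002], TCP at [0.219, -0.585, 0.231] pointing down, gripper open.
Joint ranges: [-2.63, 2.63], [-0.92, 2.1], [0.06, 2.66], [-1.3, 4.44], [0, 2.69], [-3.02, 3.02]. Speed limits (rad/s): [2.22, 2.22, 2.79, 3.14, 3.14, 3.14].

## Interface

Orientations are given as a rotation vector (axis times angle).
In Python, from bench import get_state, optics, ctrl gives the robot as it stands.
- The arm moves only by the tool drive_tool, never from a script. Its argument "increments" is a list that holds one entry, the list of rows, each a list of 5 numbers: the shift along the tool's x, y, z in cm, then the turn about the tool's z in degrees, then the closure in counts, from 0 (fully open) to 255 (shut). In form: [[[x, y, z, turn, hand], ...]]. A call has 1 to 8 rows; each row shifts and turns the pose as measured when the row begins, along the tool's axes as they then stand; what a row does not reach is not made up. A row lasts 1/8 s, in which the tool goes at most 62.5 mm and 10.7 degrees, less where a joint would pass 70% of its speed; a pose out of reach is approached as far as the arm can. A call with a gripper value outside its range is refused whole. The fingers move at their own pace and stop on an object; the grip force is fixed at half the most. Time passes only in rows, so rows that do not move let the fingers close. It gives the time, the measured TCP pose, the force and the opening at its end, in the units of the state.
- get_state(): the state, without advancing time (a new reading comes with each control period).
- optics.get_image(name): name is "scene" or "side" or "wrist"; returns (picture, depth): 480x640x3 uint8, red, green, blue; 480x640 float32, m along the optical axis (not along the pixel's ray), 0 where there is no reading.
- optics.camera_info(name): a dict with "fx", "fy", "cx", "cy" (pixels), "rvec" (rotation vector, rad) and "tvec" (3), from world to camera coordinates, as OpenCV has them. Camera axes: x right, y down, z forward; pixel columns grow to the right and rows downward; lengths in m; the calibration is good to about 2 mm. A picture is of the moment at which its call begins: read the wrist's pose just before it. camera_info takes no time and is no camera call; for the wrist camera it gives the pose at the moment of the call.
- ctrl.sign_off(): hands the job in, once; it reports no verdict.
Trained networks look in the newest picture that a camera, given by its name, has taken for a name from the list of things; names that differ only in an ending like _2 or _b are one class to them, and where a whole thing is asked for, a point or a joint stands for the part that bears it (a point fixed in the world has none). Each returns a list of dicts, best first, with "conf" (0 to 1); they miss things now and then, are a little off and sometimes report something else, mostly with a low value. They report only what shows in the picture. A call takes as long as a camera call. They do not tell look-alikes from the thing itself.
- optics.masks_of(query, camera): "region" (480x640 bool, what is visible of it).
- optics.place_of(query, camera): "point" ([x, y, z] in m, in world coordinates, good to about 4 mm: a listed point, or the origin of a listed thing).
The state is a dict: "time": time; "joints": joint angles; "joint_vel": joint speeds; "effort": joint torques, N m; "position": TCP position; "ee_rot": TCP orientation; "force": force on the tool from outside, world axes, zero at the start; "torque": the same for the moment, N m; "width": opening from 0.0 (shut) to 1.0 (fully open).
Only numpy, scipy, OpenCV 4.12 (cv2) and the standard library are available. Lean on these libraries where they do the work, as an engineer would, in place of code of your own. Each camera call takes 0.05 s, during which the arm holds its last target.

## Task

Pick up the small sieve cup by its handle, lower it into the collar of the stand so that its two side pins pass down through the two gaps and rest on the ledge inside, then turn it clockwise (seen from above) until the pins drop into the locking notches, and let go. Find the notch by feel and do not force the cup against the stand; leave the grease tin and the spare silencer where they are.

Things in the scene. Friction and masses are not known exactly. Their poses are not given: they have to be found in the camera images.
- sieve_grip (a point): Steel sieve cup, loose, 0.17 to 0.35 kg: round, perforated, 48 mm in diameter, 56 mm tall, lowest 18 mm tapering to 37 mm at the foot, upright on the bench. A black handle bar, 46 x 10 x 16 mm (long, thick, high), bridges it. This point is the bar's centre, on the cup's axis, 92 mm above its underside. x runs along the bar, z up; y, across the bar, is the way to grip (10 mm). It is bottom-heavy and hangs upright
- sieve_pins (a point): Midpoint on the cup's axis between its two round side pins, 48 mm below the bar's centre. The pins, 8 mm in diameter, stick out of the wall in line with the handle bar (along +x and -x), tips 33 mm from the axis. They are alike: the cup fits either way round
- stand: Fixed grey stand that carries the collar. Origin: on the bench, under the collar's axis. Foot plate 150 x 110 mm, 10 mm thick, from 55 mm in front of the axis (-x) to 95 mm behind it; a column no taller than the collar joins it at +x. Contact between cup and stand should stay below 40 N; pins jam against the notch wall if turned on after they drop
- collar (a point): Centre of the collar's mouth, level with its top face, 97 mm above the bench. Ring, outside 80 mm in diameter, round opening 54 mm, axis z up. Two gaps in its 5 mm roof, at +x and -x of this frame, 12 mm wide with sloped lead-ins, let the pins pass (handle bar along this x). Under the roof the pins rest on a level ledge; there the handle bar's centre is 35 mm above this point
- run (a point): Point on the collar's axis level with the ledge, 17 mm below the mouth. From the gaps the pins slide on the ledge clockwise seen from above (the other way is blocked), 4 mm of play under the roof, to a stop at 90 degrees. At 30 to 70 degrees, hidden, differing each time, each pin meets a locking notch 12 mm wide, 6 mm deep. A loosely held cup drops in by its weight: bar 29 mm above the mouth
- tin_top (a point): Grease tin, green with a light lid, 62 mm in diameter and 42 mm tall, standing on the bench: a bystander. This point is the centre of its top
- silencer_mid (a point): Spare pneumatic silencer, a pale ribbed plastic plug 53 mm long and 21 mm thick lying on the bench: a bystander. This point is its centre
Not all that is in view belongs to the job. What is shaped like the part that bears sieve_grip but pink is not meant.

How it is judged:
On the way:
1. the cup hangs in the collar, its pins through the gaps and down on the ledge, not yet in the notches (horizontal distance between sieve_pins and collar below 0.006 m and z of sieve_pins in the frame of collar between -0.0155 and -0.0095 m), for 0.2 s.
At the end, for the whole second after the job is handed in: The cup hangs locked in the collar: both pins down in the notches (their centre line 16.8 to 22 mm below the collar's top face, midway between them within 6 mm of its axis), upright within 0.2 rad, at rest and released (horizontal distance between sieve_pins and collar below 0.006 m and z of sieve_pins in the frame of collar between -0.022 and -0.0168 m and angle between sieve_grip's own z axis and vertical below 0.2 rad and linear speed of sieve below 0.02 m/s); the robot touches nothing.
It fails at once if the cup is forced against the stand (more than 40 N) (contact force between sieve and stand above 40 N).
It fails at once if the grease tin or the silencer is shifted by more than 25 mm (distance of any of tin_top, silencer_mid from where it was at the start of the episode above 0.025 m).
It also fails if it takes over 67 s, if anything falls off the work surface, if the arm or the gripper's body presses on something with over 40 N, if the wrist force passes 120 N, or if a joint passes its speed limit or range.

## Working session

There is one attempt and no reset: what is moved stays moved. The work goes in short steps, Python scripts to look and compute and a tool call to move; the robot and the scene stay as the last step left them, time stands still between calls to the robot, and variables do not carry over. Pictures are saved under pics/ and viewed, and the job is handed in when it is done.

Besides the shell and the picture viewer there is one more tool, called after "Call:" by a JSON object that holds its "fn" and its "kwargs", one argument or row to a line. drive_tool: Moves the arm, as the interface text tells. Its arguments: {"type":"object","properties":{"increments":{"type":"array"}},"required":["increments"]}

```bash
ls; mkdir -p pics
cat > h.py <<'E'
import numpy as np, cv2
from bench import get_state, optics, ctrl
from scipy.spatial.transform import Rotation as R
def cam(n):
    c=optics.camera_info(n); return c
def backproj(c,u,v,d):
    Rm=cv2.Rodrigues(np.array(c["rvec"],float))[0]
    p=np.stack([(u-c["cx"])/c["fx"]*d,(v-c["cy"])/c["fy"]*d,d],-1)
    return (p-np.array(c["tvec"]).ravel())@Rm
def proj(c,P):
    K=np.array([[c["fx"],0,c["cx"]],[0,c["fy"],c["cy"]],[0,0,1.]])
    return cv2.projectPoints(np.array(P,float).reshape(-1,1,3),np.array(c["rvec"],float),np.array(c["tvec"],float),K,None)[0].reshape(-1,2)
E
python3 - <<'E'
from h import *
s=get_state(); print({k:np.round(v,3) for k,v in s.items()}, ctrl.grasp_offset)
for n in ("scene","side"):
    im,d=optics.get_image(n); c=cam(n); np.savez(f"{n}0.npz",im=im,d=d,**c)
    cv2.imwrite(f"pics/{n}0.png",im[:,:,::-1])
    for q in ("sieve_grip","sieve_pins","stand","collar","tin_top","silencer_mid"):
        print(n,q,[(round(r["conf"],2),np.round(r["point"],3)) for r in optics.place_of(q,n)])
E
```

```text
pics
{'time': np.float64(0.0), 'joints': array([-1.215,  0.354,  1.634, -0.   ,  1.155, -0.002]), 'joint_vel': array([-0.002,  0.   ,  0.001,  0.   , -0.002,  0.   ]), 'effort': array([ 4.0000e-03, -6.0525e+01, -3.4207e+01,  0.0000e+00,  9.0000e-03,
       -0.0000e+00]), 'position': array([ 0.219, -0.585,  0.231]), 'ee_rot': array([-2.581e+00,  1.790e+00,  2.000e-03]), 'force': array([-0.222,  0.172, -0.144]), 'torque': array([ 0.015,  0.03 , -0.026]), 'width': np.float64(1.002)} 0.0187
scene sieve_grip [(0.88, array([ 0.474, -0.152,  0.088])), (0.88, array([ 0.472, -0.05 ,  0.095])), (0.71, array([ 0.37 , -0.174,  0.089])), (0.47, array([0.507, 0.146, 0.08 ]))]
scene sieve_pins [(0.84, array([ 0.473, -0.05 ,  0.043])), (0.82, array([ 0.373, -0.178,  0.049])), (0.75, array([ 0.477, -0.154,  0.047]))]
scene stand [(0.57, array([0.504, 0.146, 0.001]))]
scene collar [(0.92, array([0.502, 0.146, 0.097]))]
scene tin_top [(0.96, array([ 0.64 , -0.104,  0.042]))]
scene silencer_mid [(0.74, array([ 0.532, -0.335,  0.013]))]
side sieve_grip [(0.89, array([ 0.473, -0.043,  0.092])), (0.81, array([ 0.474, -0.154,  0.093])), (0.65, array([ 0.375, -0.176,  0.085]))]
side sieve_pins [(0.89, array([ 0.371, -0.176,  0.046])), (0.85, array([ 0.469, -0.05 ,  0.042])), (0.75, array([ 0.476, -0.154,  0.042]))]
side stand [(0.79, array([0.504, 0.145, 0.003]))]
side collar [(0.79, array([0.505, 0.143, 0.096]))]
side tin_top [(0.7, array([ 0.639, -0.102,  0.046]))]
side silencer_mid [(0.82, array([ 0.534, -0.335,  0.014]))]
```

View pics/scene0.png

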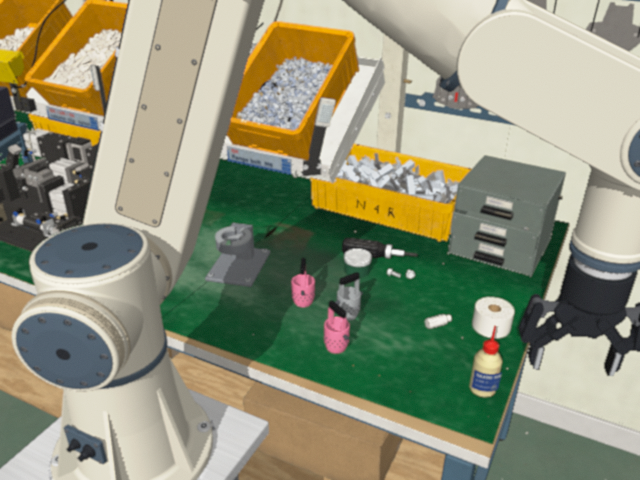

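View pics/side0.png

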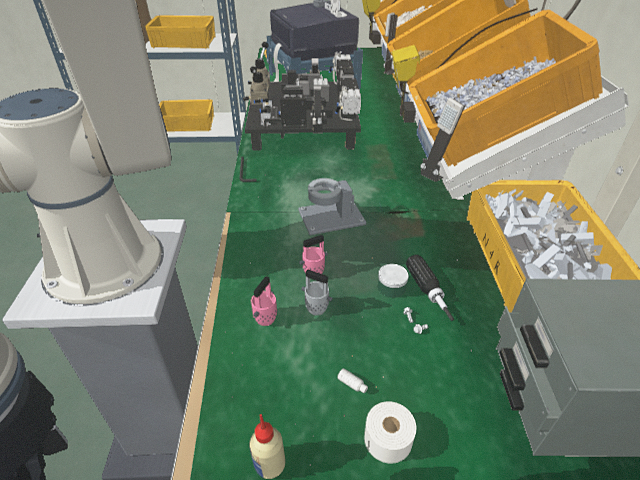

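Scene: the grey cup is at about (347,295), with pink look-alikes at (303,288) and (337,332). In the side picture grey is at (316,293) and pink at (314,257) and (264,305). Only the grey one is steel, so it is the one at about (0.474,-0.153). I'll confirm in a crop and measure the axes.

Run:
```python
from h import *
a=np.load("scene0.npz");b=np.load("side0.npz")
A=cv2.resize(a["im"][255:360,280:390],None,fx=4,fy=4,interpolation=cv2.INTER_CUBIC)[:400,:400]
B=cv2.resize(b["im"][230:330,240:340],None,fx=4,fy=4,interpolation=cv2.INTER_CUBIC)
C=cv2.resize(a["im"][210:290,200:280],None,fx=2.5,fy=2.5); D=cv2.resize(b["im"][165:245,290:370],None,fx=2.5,fy=2.5)
top=np.hstack([A,B]); bot=np.zeros((200,800,3),np.uint8); bot[:,:200]=C; bot[:,400:600]=D
cv2.imwrite("pics/crop1.png",np.vstack([top,bot])[:,:,::-1])
for n,z in (("scene",a),("side",b)):
    v,u=np.mgrid[0:480,0:640]; P=backproj(z,u,v,z["d"].astype(float))
    im=z["im"].astype(int)
    m=(np.linalg.norm(P[...,:2]-[0.474,-0.153],axis=-1)<0.035)&(im.max(-1)<70)&(P[...,2]>0.078)&(P[...,2]<.11)
    q=P[m]; print(n,m.sum(),q.mean(0) if len(q) else 0)
    if len(q)>5:
        w,V=np.linalg.eigh(np.cov(q[:,:2].T)); print("axis deg",np.degrees(np.arctan2(*V[::-1,1])),np.sqrt(w),"ext",np.ptp(q@np.r_[V[:,1],0]),"z",q[:,2].min(),q[:,2].max())
        t=q[q[:,2]>.096]; print("top",len(t),t.mean(0))
    m=(np.linalg.norm(P[...,:2]-[0.504,0.145],axis=-1)<0.05)&(P[...,2]>0.093)&(P[...,2]<.102); q=P[m]
    if len(q)<10: continue
    # circle outer
    from scipy.optimize import least_squares
    print("collar top",len(q),q.mean(0),q[:,:2].min(0),q[:,:2].max(0))
    m=(np.linalg.norm(P[...,:2]-[0.53,0.145],axis=-1)<0.15)&(P[...,2]>0.006)&(P[...,2]<.014); q=P[m].astype(np.float32)
    print("plate",cv2.minAreaRect(q[:,:2]*1000))
```

```text
scene 152 [ 0.47342591 -0.15768146  0.09613566]
axis deg 150.18387142852683 [0.00266159 0.01309221] ext 0.04628908908315965 z 0.08389869090460675 0.10351413286577292
top 82 [ 0.47383924 -0.15690368  0.09976055]
collar top 360 [0.50415485 0.14276553 0.09715591] [0.46172242 0.10155741] [0.55252022 0.18539545]
plate ((530.579345703125, 147.5811309814453), (231.270263671875, 194.28260803222656), 62.95250701904297)
side 162 [ 0.47595964 -0.15899033  0.09555719]
axis deg 152.43231270867346 [0.00262389 0.01302029] ext 0.044683497399748584 z 0.086556553648951 0.1015692950965389
top 91 [ 0.47604516 -0.15765525  0.09854155]
collar top 283 [0.50437636 0.141223   0.09562686] [0.46536636 0.10070122] [0.54299766 0.18458826]
plate ((524.0950927734375, 147.32623291015625), (149.93692016601562, 113.38815307617188), 14.535672187805176)
```

View pics/crop1.png

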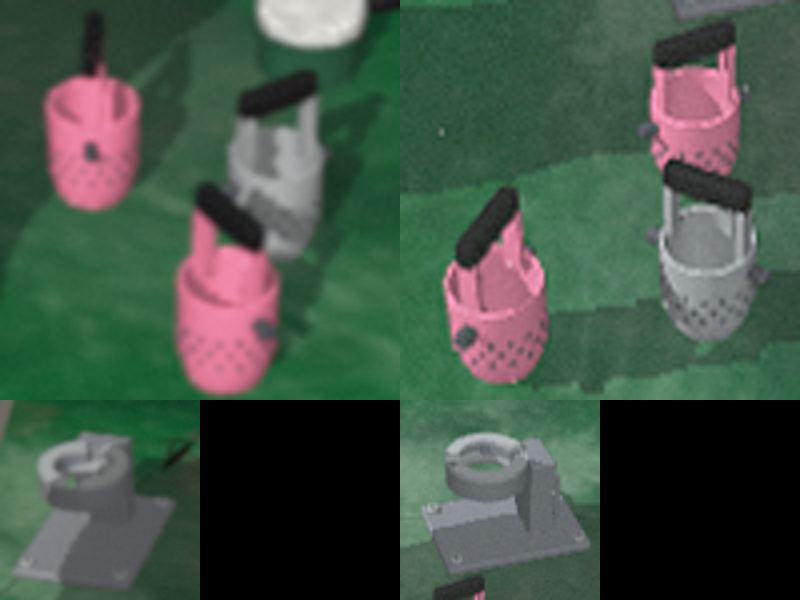

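The crop confirms it: the grey steel cup with grey pins is at (0.475,-0.155), its bar lies at a yaw of about -29° (151°), and both neighbours are pink. The stand's yaw is about 14.5°. I'll travel over the cup first.

Call:
{"fn": "drive_tool", "kwargs": {
  "increments": [
    [[-3.5,-4.4,0,0,0],[-3.5,-4.4,0,0,0],[-3.5,-4.4,0,0,0],[-3.5,-4.4,0,0,0],[-3.5,-4.4,0,0,0],[-3.5,-4.4,0,0,0],[-3.5,-4.4,0,0,0],[-3.5,-4.4,0,0,0]]
  ]
}}

```text
time: 1.7
position: [0.4567, -0.1929, 0.2321]
ee_rot: [2.574, -1.799, 0.009]
force: [1.1, -0.8, 0.6]
width: 1.0
```

Call:
{"fn": "drive_tool", "kwargs": {
  "increments": [
    [[0,0,0,-10.5,0],[0,0,0,-10.5,0],[0,0,0,-10.5,0],[0,0,0,-10.5,0],[0,0,0,-10.5,0],[0,0,0,-10.5,0],[0,0,0,-10.5,0],[0,0,0,-10.5,0]]
  ]
}}

```text
time: 2.7
position: [0.4594, -0.1882, 0.2332]
ee_rot: [3.105, 0.441, 0.01]
force: [-0.7, 1.2, -0.2]
width: 1.005
```

Call:
{"fn": "drive_tool", "kwargs": {
  "increments": [
    [[0,0,0,-10.5,0],[0,0,0,-10.5,0],[0,0,0,-10.5,0],[0,0,0,-10.5,0]]
  ]
}}

```text
time: 3.2
position: [0.4596, -0.1882, 0.2336]
ee_rot: [2.726, 1.546, 0.007]
force: [0.6, 0.2, -0.0]
width: 1.001
```

```bash
cat >> h.py <<'E'
def pose():
    s=get_state(); Rm=R.from_rotvec(s["ee_rot"]).as_matrix()
    return s,Rm,np.degrees(np.arctan2(Rm[1,0],Rm[0,0]))
def togo(xy,yaw,z=None):
    s,Rm,a=pose(); d=np.r_[xy,z if z is not None else s["position"][2]]-s["position"]
    print("t",s["time"].round(2),"pos",s["position"].round(4),"yaw",a.round(2),"tilt",np.degrees(np.arccos(-Rm[2,2])).round(2),"tool d cm",(Rm.T@d*100).round(2),"turn",((a-yaw+180)%360-180).round(2),"F",s["force"].round(2),"w",round(float(s["width"]),3),"j",s["joints"].round(3))
E
python3 - <<'E'
from h import *
togo([.475,-.156],61)
im,d=optics.get_image("wrist"); c=cam("wrist"); np.savez("wrist0.npz",im=im,d=d,**c); cv2.imwrite("pics/wrist0.png",im[:,:,::-1])
E
```

```text
Traceback (most recent call last):
  File "h.py", line 18, in togo
    print("t",s["time"].round(2),"pos",s["position"].round(4),"yaw",a.round(2),"tilt",np.degrees(np.arccos(-Rm[2,2])).round(2),"tool d cm",(Rm.T@d*100).round(2),"turn",((a-yaw+180)%360-180).round(2),"F",s["force"].round(2),"w",round(float(s["width"]),3),"j",s["joints"].round(3))
              ^^^^^^^^^^^^^^^
AttributeError: 'float' object has no attribute 'round'
```

```bash
sed -i 's/s\["time"\].round(2)/round(float(s["time"]),2)/; s/((a-yaw+180)%360-180).round(2)/round(float((a-yaw+180)%360-180),2)/; s/np.degrees(np.arccos(-Rm\[2,2\])).round(2)/round(float(np.degrees(np.arccos(-Rm[2,2]))),2)/;s/a.round(2)/round(float(a),2)/' h.py
python3 - <<'E'
from h import *
togo([.475,-.156],61)
im,d=optics.get_image("wrist"); c=cam("wrist"); np.savez("wrist0.npz",im=im,d=d,**c); cv2.imwrite("pics/wrist0.png",im[:,:,::-1])
v,u=np.mgrid[0:480,0:640]; P=backproj(c,u,v,d.astype(float))
m=(np.linalg.norm(P[...,:2]-[0.474,-0.153],axis=-1)<0.035)&(im.max(-1)<70)&(P[...,2]>0.088)&(P[...,2]<.11)
q=P[m]; print(len(q))
if len(q)>20: print(np.median(q[:,2]),cv2.minAreaRect((q[:,:2]*1000).astype(np.float32)))
E
```

```text
t 3.2 pos [ 0.4596 -0.1882  0.2336] yaw 59.13 tilt 0.52 tool d cm [ 3.56 -0.33 -0.  ] turn -1.87 F [ 0.56  0.23 -0.01] w 1.001 j [-0.391  0.145  1.905 -0.002  1.083 -1.422]
744
0.10038134934305379 ((474.2726745605469, -154.854736328125), (10.18552303314209, 45.4871711730957), 61.450016021728516)
```

View pics/wrist0.png

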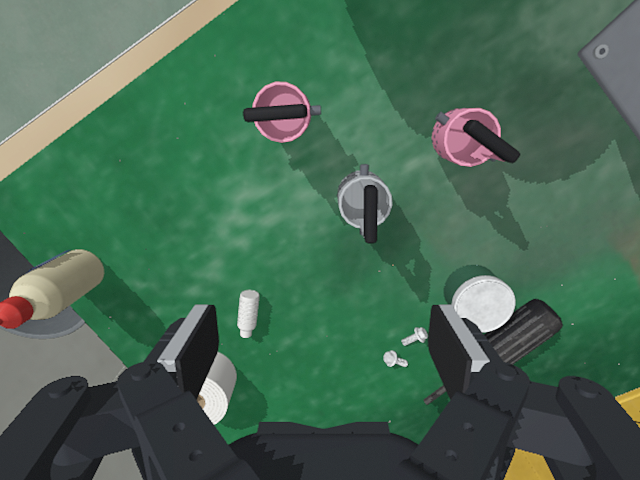

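The wrist view shows the grey cup at (365,205). Its bar measures 45.5 x 10.2 mm with its top at 100 mm, which matches the description. It sits at (0.4743,-0.1549) and the grip yaw is 61.4°.

Call:
{"fn": "drive_tool", "kwargs": {
  "increments": [
    [[3.6,-0.4,0,-2.3,0],[0,0,0,0,0],[0,0,0,0,0]]
  ]
}}

```text
time: 3.62
position: [0.4746, -0.155, 0.2339]
ee_rot: [2.691, 1.604, 0.007]
force: [0.6, 0.4, 0.4]
width: 1.001
```

Run:
```python
from h import *
togo([.4743,-.1549],61.4,.074)
```

```text
t 3.62 pos [ 0.4746 -0.155   0.2339] yaw 61.58 tilt 0.57 tool d cm [ 1.000e-02 -1.900e-01  1.599e+01] turn 0.18 F [0.59 0.4  0.39] w 1.001 j [-0.317  0.148  1.9   -0.003  1.083 -1.39 ]
```

Call:
{"fn": "drive_tool", "kwargs": {
  "increments": [
    [[0,-0.05,5,0,0],[0,-0.05,5,0,0],[0,-0.05,4,0,0],[0,0,2,0,0],[0,0,0,0,0]]
  ]
}}

```text
time: 4.25
position: [0.4754, -0.1589, 0.0711]
ee_rot: [2.696, 1.587, 0.01]
force: [-0.5, -0.0, 0.3]
width: 1.0
```

Run:
```python
from h import *
togo([.4743,-.1549],61.4,.0735)
```

```text
t 4.25 pos [ 0.4754 -0.1589  0.0711] yaw 60.96 tilt 0.83 tool d cm [ 0.3  -0.29 -0.24] turn -0.44 F [-0.51 -0.04  0.3 ] w 1.0 j [-0.323  0.38   2.032 -0.005  0.715 -1.383]
```

Call:
{"fn": "drive_tool", "kwargs": {
  "increments": [
    [[0.3,-0.3,-0.2,-0.5,0],[0,0,0,0,0],[0,0,0,0,0]]
  ]
}}

```text
time: 4.62
position: [0.4756, -0.1556, 0.0758]
ee_rot: [2.688, 1.596, 0.014]
force: [0.3, 0.1, -0.3]
width: 1.002
```

Run:
```python
from h import *
togo([.4743,-.1549],61.4,.0735)
```

```text
t 4.62 pos [ 0.4756 -0.1556  0.0758] yaw 61.39 tilt 1.05 tool d cm [ 0.   -0.15  0.23] turn -0.01 F [ 0.28  0.1  -0.3 ] w 1.002 j [-0.317  0.37   2.035 -0.005  0.719 -1.384]
```

Call:
{"fn": "drive_tool", "kwargs": {
  "increments": [
    [[0,-0.15,0.2,0,0],[0,0,0,0,255],[0,0,0,0,255],[0,0,0,0,255],[0,0,0,0,255],[0,0,0,0,255],[0,0,0,0,255],[0,0,0,0,255]]
  ]
}}

```text
time: 5.62
position: [0.475, -0.155, 0.0746]
ee_rot: [2.687, 1.595, 0.016]
force: [0.8, 0.0, 1.5]
width: 0.106
```

Run:
```python
from h import *
togo([.4743,-.1549],61.4,.0735)
```

```text
t 5.62 pos [ 0.475  -0.155   0.0746] yaw 61.39 tilt 1.16 tool d cm [-0.03 -0.07  0.11] turn -0.01 F [0.76 0.01 1.53] w 0.106 j [-0.316  0.37   2.038 -0.005  0.713 -1.383]
```

Holding at about 9 mm opening. Lifting.

Call:
{"fn": "drive_tool", "kwargs": {
  "increments": [
    [[0,0,-2,0,255],[0,0,-4,0,255],[0,0,-4,0,255],[0,0,-4,0,255],[0,0,0,0,255],[0,0,0,0,255]]
  ]
}}

```text
time: 6.38
position: [0.4694, -0.153, 0.2154]
ee_rot: [2.691, 1.598, 0.008]
force: [0.1, -0.3, -2.7]
width: 0.102
```

Run:
```python
from h import *
togo([.504,.143],104.5,.22)
im,d=optics.get_image("wrist"); c=cam("wrist"); np.savez("wrist1.npz",im=im,d=d,**c); cv2.imwrite("pics/wrist1.png",im[:,:,::-1])
```

```text
t 6.38 pos [ 0.4694 -0.153   0.2154] yaw 61.4 tilt 0.74 tool d cm [ 27.65 -11.12  -0.66] turn -43.1 F [ 0.07 -0.29 -2.68] w 0.102 j [-0.315  0.159  1.933 -0.005  1.037 -1.384]
```

View pics/wrist1.png

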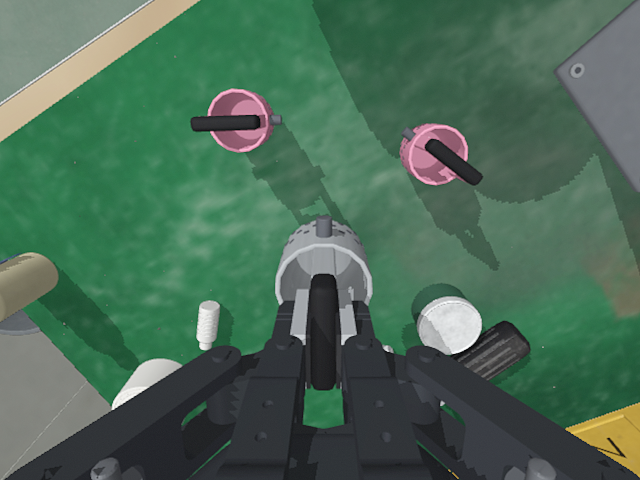

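The cup hangs upright between the pads (bar at (322,330)), and the wrist force of -2.7 N agrees with its mass. Next is a viewpoint beside the collar.

Call:
{"fn": "drive_tool", "kwargs": {
  "increments": [
    [[4.9,-0.25,-0.5,0,255],[4.9,-0.25,-0.5,0,255],[4.9,-0.25,-0.5,0,255],[4.9,-0.25,-0.5,0,255],[0,0,0,-10.7,255],[0,0,0,-10.7,255],[0,0,0,-10.7,255],[0,0,0,-10.7,255]]
  ]
}}

```text
time: 7.42
position: [0.5511, 0.0298, 0.2206]
ee_rot: [-1.925, -2.478, 0.021]
force: [0.1, 0.5, -2.0]
width: 0.107
```

Call:
{"fn": "drive_tool", "kwargs": {
  "increments": [
    [[0,0,0,0,255],[0,0,0,0,255]]
  ]
}}

```text
time: 7.68
position: [0.5498, 0.0298, 0.2178]
ee_rot: [-1.929, -2.471, 0.025]
force: [0.7, -0.4, -2.1]
width: 0.104
```

Run:
```python
from h import *
togo([.504,.143],104.5,.22)
im,d=optics.get_image("wrist"); c=cam("wrist"); np.savez("wrist2.npz",im=im,d=d,**c); cv2.imwrite("pics/wrist2.png",im[:,:,::-1])
print([(round(r["conf"],2),np.round(r["point"],4)) for r in optics.place_of("collar","wrist")])
v,u=np.mgrid[0:480,0:640]; P=backproj(c,u,v,d.astype(float))
m=(np.linalg.norm(P[...,:2]-[0.504,0.143],axis=-1)<0.06)&(P[...,2]>0.09)&(P[...,2]<.104)
print("ztop",np.median(P[m][:,2]))
# rectify top face at z=.097 to plan view, 4px/mm
g=np.arange(-60,60,.25)/1000; X,Y=np.meshgrid(.504+g,.143-g)  # col=x,row=-y
uv=proj(c,np.stack([X,Y,np.full_like(X,.097)],-1)).reshape(*X.shape,2).astype(np.float32)
pl=cv2.remap(im,uv[...,0],uv[...,1],cv2.INTER_CUBIC); cv2.imwrite("pics/plan2.png",pl[:,:,::-1])
```

```text
t 7.67 pos [0.5498 0.0298 0.2178] yaw 104.06 tilt 1.01 tool d cm [12.09 -1.7  -0.24] turn -0.44 F [ 0.69 -0.44 -2.09] w 0.104 j [ 0.056  0.26   1.796 -0.008  1.101 -1.756]
[(0.67, array([0.506 , 0.1414, 0.097 ]))]
ztop 0.09740596566304603
```

View pics/wrist2.png

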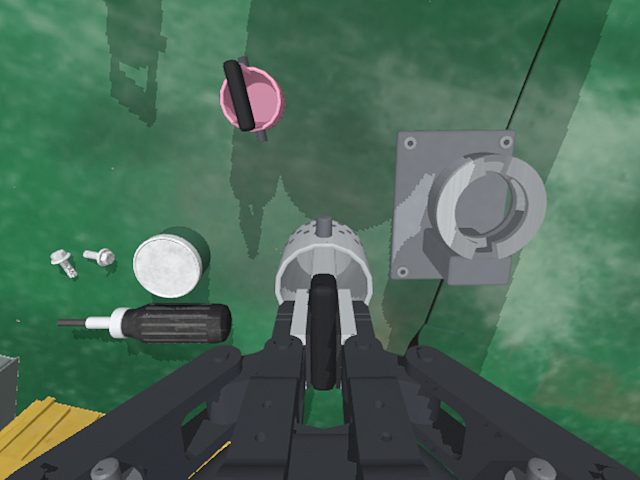

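View pics/plan2.png

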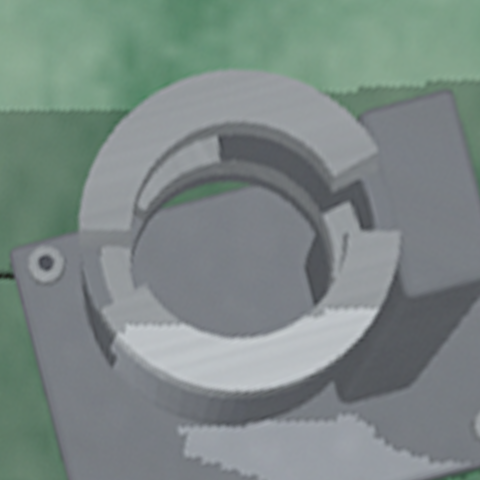

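Run:
```python
from h import *
from scipy.optimize import least_squares
z=np.load("wrist2.npz"); c=z; d=z["d"].astype(float)
v,u=np.mgrid[0:480,0:640]; P=backproj(c,u,v,d)
m=(np.linalg.norm(P[...,:2]-[0.504,0.144],axis=-1)<0.055)&(P[...,2]>0.0945)&(P[...,2]<.1005)
q=P[m][:,:2]*1000; print(len(q),cv2.minEnclosingCircle(q.astype(np.float32)))
# annulus fit: maximise coverage using r between 27,40
def cost(p):
    r=np.linalg.norm(q-p,axis=1); return np.r_[np.maximum(r-40,0),np.maximum(27-r,0)]
s=least_squares(cost,[504,144],loss="soft_l1"); print(s.x,s.cost)
ang=np.degrees(np.arctan2(*(q-s.x).T[::-1])); r=np.linalg.norm(q-s.x,axis=1)
h,_=np.histogram(ang[(r>28)&(r<39)],np.arange(-180,181,3)); print(h)
for lo,hi in ((.006,.014),):
    mm=(np.linalg.norm(P[...,:2]-[0.524,0.147],axis=-1)<0.105)&(P[...,2]>lo)&(P[...,2]<hi)
    n,lab,st,_=cv2.connectedComponentsWithStats(mm.astype(np.uint8)); k=1+np.argmax(st[1:,4])
    print(cv2.minAreaRect((P[lab==k][:,:2]*1000).astype(np.float32)))
# gripped bar
im=z["im"]
s_,Rm,a=pose()
mb=(np.linalg.norm(P[...,:2]-s_["position"][:2],axis=-1)<.03)&(im.max(-1)<60)&(P[...,2]>s_["position"][2]+.01)&(P[...,2]<s_["position"][2]+.034)&(abs(u-322)<16)&(v>265)&(v<395)
qb=P[mb]; print("bar",len(qb),qb.mean(0),np.median(qb[:,2]),cv2.minAreaRect((qb[:,:2]*1000).astype(np.float32)))
lid=(im[...,0]>120)&0
print("pin uv expect",proj(c,[s_["position"]+np.array([0,0,.0187])]))
```

```text
4567 ((511.318115234375, 143.45034790039062), 47.57770919799805)
[503.90643653 144.57054728] 36.0043144676559
[47  0  0  0  0  0  0  0  0  6 39 42 36 41 36 37 37 37 38 38 39 33 35 37
 37 37 37 36 34 35 32 33 35 35 33 37 32 38 32 33 29 34 37 33 31 33 31 29
 38 31 32 31 27 34 32 29 28 32 29 32  5  1  0  1  0  0  0  0  0 44 29 31
 31 30 36 27 32 29 29 34 31 34 35 33 34 31 35 35 32 31 31 38 34 33 33 37
 37 36 34 38 36 37 33 37 38 34 36 43 34 38 35 39 40 39 40 36 34 45 39 47]
((523.555908203125, 149.31919860839844), (150.1693115234375, 109.55420684814453), 14.698126792907715)
bar 3022 [0.54533087 0.02825577 0.24327635] 0.24368954851688052 ((549.2333374023438, 28.784570693969727), (45.48332214355469, 11.478964805603027), 12.003562927246094)
pin uv expect [[323.59186977 332.98779266]]
```

The collar centre comes out at (0.504,0.1445) with a yaw of 14.7°, and the annulus and plate fits agree within 0.5 mm. The bar sits 0.7 mm toward tool -y in the hand. Moving above.

Call:
{"fn": "drive_tool", "kwargs": {
  "increments": [
    [[4,-0.5,-0.2,-0.5,255],[4,-0.5,-0.2,0,255],[3.5,-0.5,-0.2,0,255],[0,0,0,0,255],[0,0,0,0,255]]
  ]
}}

```text
time: 8.4
position: [0.5067, 0.1395, 0.224]
ee_rot: [-1.93, -2.472, 0.024]
force: [1.0, -0.0, -2.7]
width: 0.101
```

```bash
cat >> h.py <<'E'
def cupgo(z,yaw=104.65):
    s,Rm,a=pose(); tz=Rm[:,2]
    t=np.array([.504,.1445])-.0293*tz[:2]+.0007*Rm[:2,1]
    print("tz",tz.round(4)); togo(t,yaw,z)
E
python3 - <<'E'
from h import *
cupgo(.17)
im,d=optics.get_image("wrist"); cv2.imwrite("pics/wrist3.png",im[:,:,::-1])
for n in("scene","side"):
    im,d=optics.get_image(n); cv2.imwrite(f"pics/{n}3.png",im[:,:,::-1])
E
```

```text
tz [-0.0136 -0.0086 -0.9999]
t 8.4 pos [0.5067 0.1395 0.224 ] yaw 104.04 tilt 0.92 tool d cm [0.59 0.06 5.39] turn -0.61 F [ 0.96 -0.03 -2.75] w 0.101 j [ 0.269  0.215  1.842 -0.005  1.101 -1.545]
```

View pics/wrist3.png

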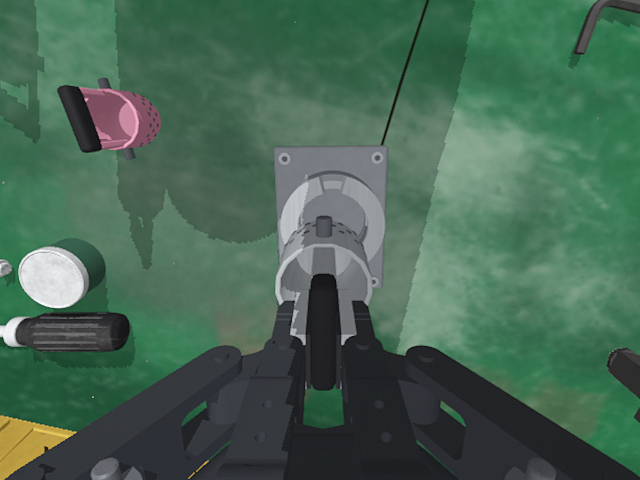

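View pics/side3.png

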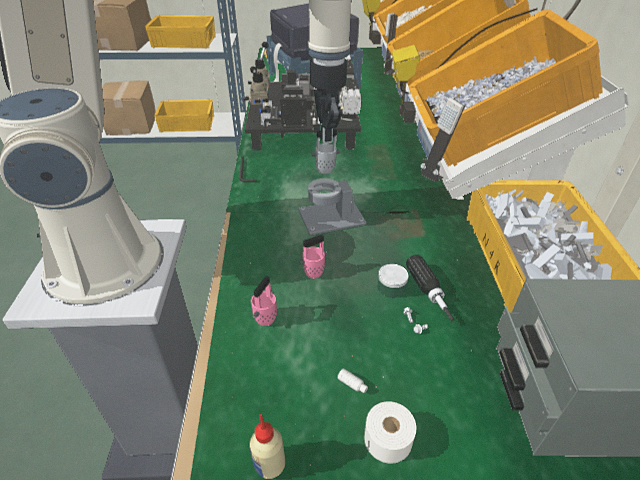

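The cup hangs above the collar, pin at (324,225), with the front gap at about (330,182). Correcting and lowering to just above the mouth.

Call:
{"fn": "drive_tool", "kwargs": {
  "increments": [
    [[0.6,0.05,0,-0.6,255],[0,0,2,0,255],[0,0,2.2,0,255],[0,0,0,0,255],[0,0,0,0,255]]
  ]
}}

```text
time: 9.18
position: [0.5069, 0.1438, 0.1818]
ee_rot: [-1.921, -2.479, 0.022]
force: [0.9, 0.8, -3.7]
width: 0.106
```

Run:
```python
from h import *
cupgo(.18)
```

```text
tz [-0.0124 -0.0079 -0.9999]
t 9.18 pos [0.5069 0.1438 0.1818] yaw 104.46 tilt 0.84 tool d cm [ 0.15 -0.15  0.19] turn -0.19 F [ 0.93  0.84 -3.67] w 0.106 j [ 0.276  0.265  1.881 -0.005  1.01  -1.544]
```

Call:
{"fn": "drive_tool", "kwargs": {
  "increments": [
    [[0.15,-0.15,0,-0.2,255],[0,0,0,0,255],[0,0,0,0,255]]
  ]
}}

```text
time: 9.55
position: [0.506, 0.1453, 0.1837]
ee_rot: [-1.918, -2.484, 0.018]
force: [0.5, 0.1, -2.9]
width: 0.106
```

Run:
```python
from h import *
cupgo(.18)
im,d=optics.get_image("wrist"); c=cam("wrist"); np.savez("wrist4.npz",im=im,d=d,**c)
cv2.imwrite("pics/wrist4.png",cv2.resize(im[120:400,200:460],None,fx=2,fy=2)[:,:,::-1])
s,Rm,a=pose()
for off in (-.033,.033):
  p=s["position"]+.0293*Rm[:,2]-.0007*Rm[:,1]+off*Rm[:,1]; print(p, proj(c,[p]))
```

```text
tz [-0.0097 -0.007  -0.9999]
t 9.55 pos [0.506  0.1453 0.1837] yaw 104.67 tilt 0.68 tool d cm [-0.01 -0.1   0.37] turn 0.02 F [ 0.51  0.07 -2.93] w 0.106 j [ 0.279  0.26   1.882 -0.005  1.011 -1.545]
[0.4730471  0.13651043 0.15476703] [[323.71472221 217.3137485 ]]
[0.53689266 0.15321956 0.15402522] [[323.47075525 334.38238209]]
```

View pics/wrist4.png

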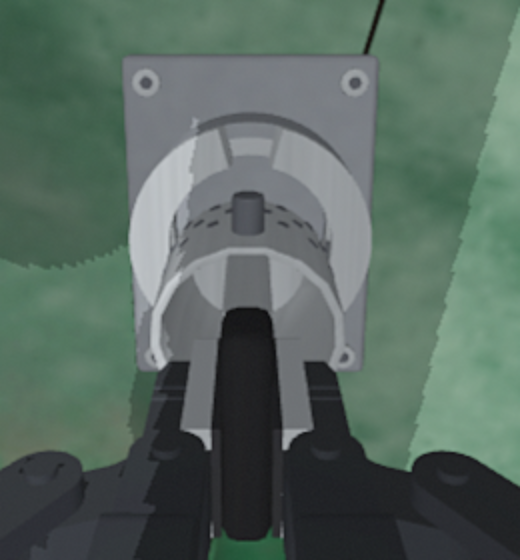

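The predicted pin tip (323.7,217.3) matches the seen one (324,217.5), so the in-hand model holds. Descending gently and checking the force.

Call:
{"fn": "drive_tool", "kwargs": {
  "increments": [
    [[0,-0.1,0.8,0,255],[0,0,0.8,0,255],[0,0,0.8,0,255],[0,0,0.8,0,255],[0,0,0,0,255],[0,0,0,0,255]]
  ]
}}

```text
time: 10.35
position: [0.5043, 0.1447, 0.1488]
ee_rot: [-1.917, -2.484, 0.019]
force: [-0.4, 0.4, -2.9]
width: 0.101
```

Run:
```python
from h import *
cupgo(.135)
```

```text
tz [-0.0108 -0.0073 -0.9999]
t 10.35 pos [0.5043 0.1447 0.1488] yaw 104.67 tilt 0.74 tool d cm [0.01 0.09 1.38] turn 0.02 F [-0.39  0.39 -2.92] w 0.101 j [ 0.279  0.303  1.915 -0.005  0.936 -1.545]
```

Call:
{"fn": "drive_tool", "kwargs": {
  "increments": [
    [[0,0.1,0.6,0,255],[0,0,0.6,0,255],[0,0,0,0,255],[0,0,0,0,255]]
  ]
}}

```text
time: 10.85
position: [0.5054, 0.1449, 0.1363]
ee_rot: [-1.917, -2.484, 0.019]
force: [0.0, 0.3, -2.9]
width: 0.104
```

Run:
```python
from h import *
cupgo(.114)
im,d=optics.get_image("wrist"); c=cam("wrist"); np.savez("wrist5.npz",im=im,d=d,**c)
cv2.imwrite("pics/wrist5.png",cv2.resize(im[120:400,200:460],None,fx=2,fy=2)[:,:,::-1])
```

```text
tz [-0.0101 -0.0072 -0.9999]
t 10.85 pos [0.5054 0.1449 0.1363] yaw 104.67 tilt 0.71 tool d cm [ 0.02 -0.02  2.23] turn 0.02 F [ 0.04  0.32 -2.87] w 0.104 j [ 0.279  0.322  1.922 -0.005  0.909 -1.545]
```

View pics/wrist5.png

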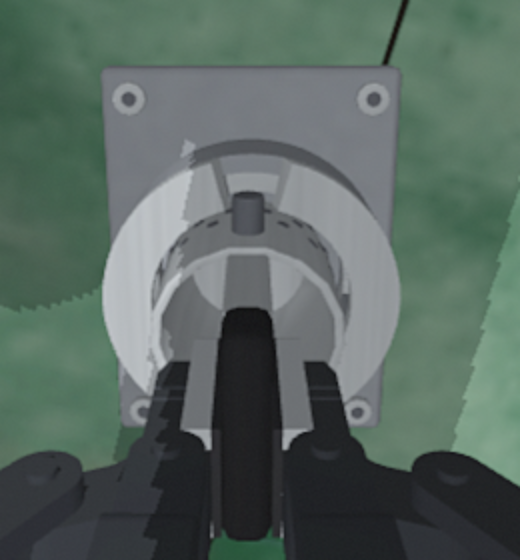

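The pin (crop x 248) is about 2 px, or 1 mm, left of the gap centre (252). I'll shift +x 1 mm and then go down through the gaps.

Call:
{"fn": "drive_tool", "kwargs": {
  "increments": [
    [[0.1,0,0.4,0,255],[0,0,0.4,0,255],[0,0,0.3,0,255],[0,0,0,0,255]]
  ]
}}

```text
time: 11.4
position: [0.505, 0.1459, 0.1246]
ee_rot: [-1.917, -2.484, 0.019]
force: [0.1, 1.0, -2.9]
width: 0.11
```

Run:
```python
from h import *
cupgo(.114)
im,d=optics.get_image("wrist"); c=cam("wrist"); np.savez("wrist6.npz",im=im,d=d,**c)
cv2.imwrite("pics/wrist6.png",cv2.resize(im[120:400,200:460],None,fx=2,fy=2)[:,:,::-1])
```

```text
tz [-0.0101 -0.0072 -0.9999]
t 11.4 pos [0.505  0.1459 0.1246] yaw 104.67 tilt 0.71 tool d cm [-0.09 -0.01  1.06] turn 0.02 F [ 0.09  1.01 -2.92] w 0.11 j [ 0.281  0.338  1.931 -0.005  0.884 -1.542]
```

View pics/wrist6.png

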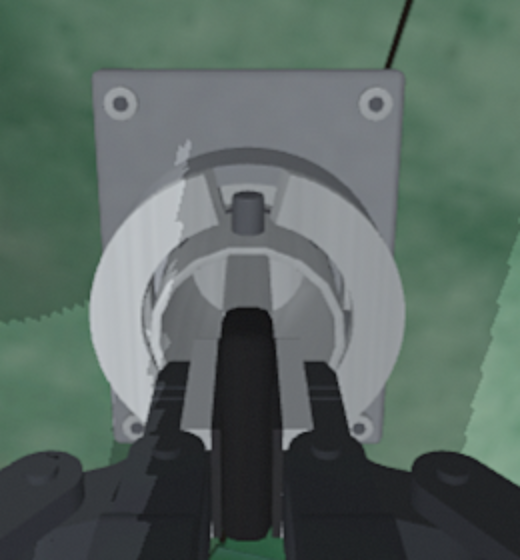

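The pin is centred in the gap at (248,212) in the crop. Continuing down.

Call:
{"fn": "drive_tool", "kwargs": {
  "increments": [
    [[0,0,0.4,0,255],[0,0,0.3,0,255],[0,0,0,0,255]]
  ]
}}

```text
time: 11.82
position: [0.5051, 0.1458, 0.1173]
ee_rot: [-1.918, -2.484, 0.018]
force: [0.2, -0.2, -2.2]
width: 0.106
```

Run:
```python
from h import *
cupgo(.114)
```

```text
tz [-0.0096 -0.007  -0.9999]
t 11.82 pos [0.5051 0.1458 0.1173] yaw 104.67 tilt 0.68 tool d cm [-0.09 -0.03  0.33] turn 0.02 F [ 0.2  -0.23 -2.2 ] w 0.106 j [ 0.281  0.349  1.936 -0.005  0.868 -1.542]
```

Call:
{"fn": "drive_tool", "kwargs": {
  "increments": [
    [[0,0,0.15,0,255],[0,0,0,0,255]]
  ]
}}

```text
time: 12.08
position: [0.5051, 0.1458, 0.1158]
ee_rot: [-1.918, -2.484, 0.018]
force: [-0.1, -0.1, -2.7]
width: 0.1
```

Call:
{"fn": "drive_tool", "kwargs": {
  "increments": [
    [[0,0,0.1,0,255],[0,0,0,0,255]]
  ]
}}

```text
time: 12.32
position: [0.5053, 0.1459, 0.1153]
ee_rot: [-1.918, -2.484, 0.017]
force: [-1.4, -0.9, 0.8]
width: 0.105
```

Force rose from -2.9 to +0.8 N at z≈0.115, so the pins are on the ledge (the expected height). I'll hold, then ease the grip slightly so the cup sits by its weight.

Call:
{"fn": "drive_tool", "kwargs": {
  "increments": [
    [[0,0,0,0,255],[0,0,0,0,224],[0,0,0,0,224],[0,0,0,0,224],[0,0,0,0,224]]
  ]
}}

```text
time: 12.95
position: [0.5059, 0.1461, 0.1156]
ee_rot: [-1.918, -2.485, 0.016]
force: [0.7, 0.1, 0.1]
width: 0.121
```

```bash
cat >> h.py <<'E'
def barz(tag):
    im,d=optics.get_image("wrist"); c=cam("wrist"); s,Rm,a=pose()
    cv2.imwrite(f"pics/{tag}.png",cv2.resize(im[120:400,200:460],None,fx=2,fy=2)[:,:,::-1])
    v,u=np.mgrid[0:480,0:640]; P=backproj(c,u,v,d.astype(float))
    m=(im.max(-1)<60)&(abs(u-324)<30)&(v>230)&(v<330)&(np.linalg.norm(P[...,:2]-s["position"][:2],axis=-1)<.03)&(P[...,2]<.15)&(P[...,2]>.11)
    q=P[m]; print("bar top z p50/90",len(q),np.percentile(q[:,2],[50,90]).round(4),cv2.minAreaRect((q[:,:2]*1000).astype(np.float32)))
    print("torque",s["torque"].round(2))
E
python3 - <<'E'
from h import *
cupgo(.114); barz("w7")
E
```

```text
tz [-0.0078 -0.0065 -0.9999]
t 12.95 pos [0.5059 0.1461 0.1156] yaw 104.67 tilt 0.58 tool d cm [-0.09 -0.13  0.16] turn 0.02 F [0.71 0.13 0.1 ] w 0.121 j [ 0.281  0.352  1.936 -0.005  0.863 -1.542]
bar top z p50/90 1941 [0.14   0.1415] ((492.21435546875, 142.196044921875), (22.54011344909668, 13.36410903930664), 16.13123893737793)
torque [ 0.03 -0.01 -0.01]
```

View pics/w7.png

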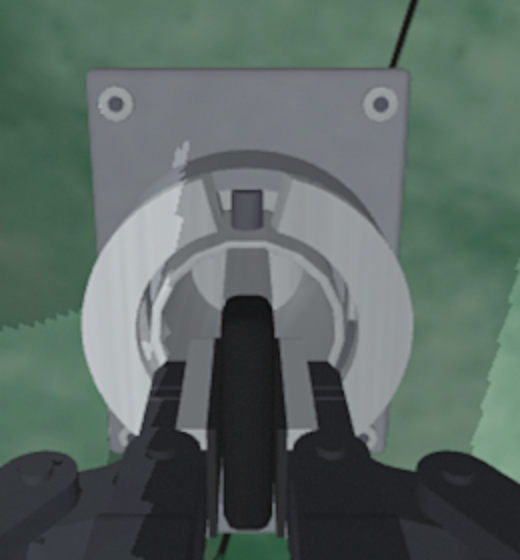

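The cup rests free on the ledge (bar top 0.140, exactly the expected height, with zero load). Now turning clockwise (tool +) with the loose hold.

Call:
{"fn": "drive_tool", "kwargs": {
  "increments": [
    [[0,-0.1,0,0,224],[0,0,0,4,224],[0,0,0,4,224],[0,0,0,4,224],[0,0,0,4,224],[0,0,0,4,224],[0,0,0,0,224]]
  ]
}}

```text
time: 13.88
position: [0.5047, 0.145, 0.1156]
ee_rot: [2.332, 2.104, -0.017]
force: [0.5, -1.2, 0.2]
width: 0.121
```

Run:
```python
from h import *
cupgo(.114); barz("w8")
```

```text
tz [-0.0078 -0.0079 -0.9999]
t 13.88 pos [0.5047 0.145  0.1156] yaw 84.14 tilt 0.63 tool d cm [-0.03  0.03  0.16] turn -20.51 F [ 0.55 -1.21  0.23] w 0.121 j [ 0.281  0.35   1.939 -0.007  0.862 -1.183]
bar top z p50/90 1884 [0.1399 0.1414] ((491.4337158203125, 145.8944854736328), (13.477797508239746, 22.014461517333984), 83.01681518554688)
torque [-0.01 -0.07 -0.02]
```

View pics/w8.png

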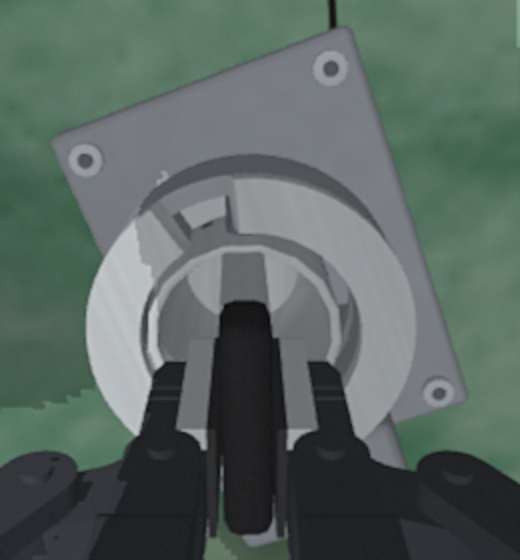

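The pin is now under the roof, 20.5° round, with the bar still at ledge height. Continuing in small steps and checking for the drop.

Call:
{"fn": "drive_tool", "kwargs": {
  "increments": [
    [[0,0,0,3,224],[0,0,0,3,224],[0,0,0,0,224]]
  ]
}}

```text
time: 14.3
position: [0.5046, 0.1449, 0.1155]
ee_rot: [2.435, 1.983, -0.018]
force: [1.2, -0.9, -0.7]
width: 0.122
```

Run:
```python
from h import *
cupgo(.114); barz("w9")
```

```text
tz [-0.0079 -0.0081 -0.9999]
t 14.3 pos [0.5046 0.1449 0.1155] yaw 78.33 tilt 0.65 tool d cm [-0.02  0.04  0.15] turn -26.32 F [ 1.17 -0.87 -0.67] w 0.122 j [ 0.28   0.35   1.94  -0.007  0.862 -1.082]
bar top z p50/90 1871 [0.1398 0.1413] ((491.3691101074219, 147.07443237304688), (13.496210098266602, 21.284364700317383), 76.4476089477539)
torque [-0.06 -0.14  0.02]
```

Call:
{"fn": "drive_tool", "kwargs": {
  "increments": [
    [[0,0,0,2.5,224],[0,0,0,0,224]]
  ]
}}

```text
time: 14.6
position: [0.5046, 0.145, 0.1154]
ee_rot: [2.474, 1.934, -0.017]
force: [0.4, -0.7, 1.0]
width: 0.119
```

Run:
```python
from h import *
cupgo(.114); barz("w10")
```

```text
tz [-0.0079 -0.0079 -0.9999]
t 14.6 pos [0.5046 0.145  0.1154] yaw 76.02 tilt 0.64 tool d cm [-0.03  0.05  0.14] turn -28.63 F [ 0.37 -0.67  1.03] w 0.119 j [ 0.28   0.35   1.94  -0.007  0.862 -1.042]
bar top z p50/90 1720 [0.1376 0.1397] ((493.4375, 147.10491943359375), (13.494250297546387, 18.568866729736328), 75.48898315429688)
torque [-0.02 -0.02  0.02]
```

Call:
{"fn": "drive_tool", "kwargs": {
  "increments": [
    [[0,0,0,2.5,224],[0,0,0,0,224]]
  ]
}}

```text
time: 14.9
position: [0.5046, 0.1452, 0.1155]
ee_rot: [2.513, 1.883, -0.017]
force: [-0.4, -0.1, -0.4]
width: 0.122
```

Run:
```python
from h import *
cupgo(.114); barz("w11")
```

```text
tz [-0.0079 -0.0076 -0.9999]
t 14.9 pos [0.5046 0.1452 0.1155] yaw 73.68 tilt 0.63 tool d cm [-0.05  0.05  0.15] turn -30.97 F [-0.44 -0.06 -0.44] w 0.122 j [ 0.281  0.35   1.94  -0.007  0.862 -1.001]
bar top z p50/90 2058 [0.1342 0.136 ] ((493.8970642089844, 147.56166076660156), (13.512908935546875, 28.157262802124023), 66.5733413696289)
torque [ 0.01 -0.12 -0.04]
```

The bar top dropped from 0.1398 to 0.1342, and the locked height should be 0.134. Stopping the turn and looking.

View pics/w11.png

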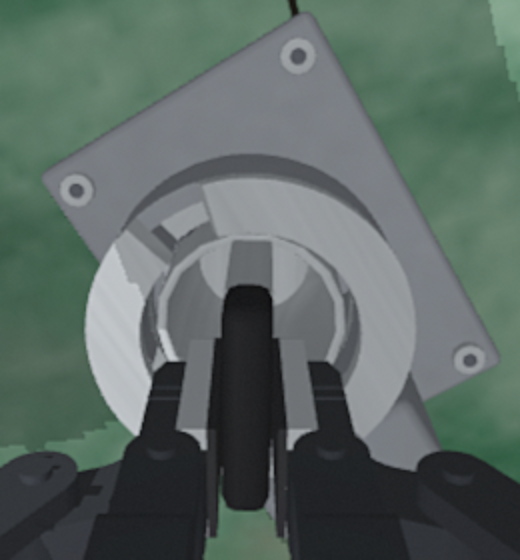

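The visible end has dropped, but the bar also shifted a little forward, so I'll check that both pins are down by measuring the bar's slope.

```bash
cat >> h.py <<'E'
def slope(cam_="wrist",urange=(285,365)):
    im,d=optics.get_image(cam_); c=cam(cam_); s,Rm,a=pose()
    v,u=np.mgrid[0:480,0:640]; P=backproj(c,u,v,d.astype(float))
    L=(P-s["position"])@Rm
    m=(im.max(-1)<70)&(abs(L[...,0])<.0035)&(abs(L[...,1])<.03)&(P[...,2]<.146)&(P[...,2]>.125)
    q=L[m]; z=P[m][:,2]
    for lo in np.arange(-.03,.03,.005):
        k=(q[:,1]>=lo)&(q[:,1]<lo+.005)
        if k.sum()>5: print("y %.1f mm n %d z %.1f"%(lo*1e3+2.5,k.sum(),np.median(z[k])*1e3))
E
python3 - <<'E'
from h import *
slope()
E
```

```text
y -22.5 mm n 376 z 133.4
y -17.5 mm n 217 z 134.5
y -12.5 mm n 215 z 134.6
y -7.5 mm n 202 z 134.6
y -2.5 mm n 201 z 134.5
y 2.5 mm n 185 z 134.6
y 7.5 mm n 185 z 134.6
y 12.5 mm n 175 z 134.6
y 17.5 mm n 155 z 134.4
```

The bar is level at 134.5 mm along its whole length, so both pins are in the notches. Releasing and backing off straight up.

Call:
{"fn": "drive_tool", "kwargs": {
  "increments": [
    [[0,0,0,0,120],[0,0,0,0,120],[0,0,0,0,120],[0,0,0,0,120],[0,0,-1,0,120],[0,0,-2,0,120],[0,0,-4,0,120],[0,0,-4,0,120]]
  ]
}}

```text
time: 16.0
position: [0.5035, 0.1455, 0.2273]
ee_rot: [-2.511, -1.886, 0.026]
force: [0.5, 0.2, -0.5]
width: 0.529
```

Call:
{"fn": "drive_tool", "kwargs": {
  "increments": [
    [[0,4,0,0,60],[0,4,0,0,60],[0,0,0,0,60],[0,0,0,0,60],[0,0,0,0,60]]
  ]
}}

```text
time: 16.62
position: [0.583, 0.1237, 0.234]
ee_rot: [2.509, 1.887, -0.014]
force: [-0.3, 0.3, 0.1]
width: 0.768
```

Run:
```python
from h import *
s,Rm,a=pose(); print(s["time"],s["position"],s["force"],s["width"])
im,d=optics.get_image("wrist"); c=cam("wrist"); cv2.imwrite("pics/w12.png",im[:,:,::-1])
for q in ("sieve_grip","sieve_pins","collar"): print(q,[(round(r["conf"],2),np.round(r["point"],4)) for r in optics.place_of(q,"wrist")])
v,u=np.mgrid[0:480,0:640]; P=backproj(c,u,v,d.astype(float))
m=(np.linalg.norm(P[...,:2]-[0.503,0.145],axis=-1)<0.035)&(im.max(-1)<75)&(P[...,2]>0.122)&(P[...,2]<.15)
q=P[m]; print(len(q),cv2.minAreaRect((q[:,:2]*1000).astype(np.float32)),np.percentile(q[:,2],[5,50,95]))
A=np.c_[q[:,:2]-q[:,:2].mean(0),np.ones(len(q))]; k=q[:,2]>np.median(q[:,2])-.003; print(np.linalg.lstsq(A[k],q[k][:,2],rcond=None)[0])
im,d=optics.get_image("side"); cv2.imwrite("pics/side12.png",im[:,:,::-1])
for q in ("tin_top","silencer_mid"): print(q,[(round(r["conf"],2),np.round(r["point"],4)) for r in optics.place_of(q,"side")])
```

```text
16.625 [0.58301623 0.12365149 0.23404435] [-0.33997533  0.318703    0.12783105] 0.767715757794009
sieve_grip [(0.86, array([ 0.4721, -0.0487,  0.0969])), (0.84, array([0.504 , 0.146 , 0.1262]))]
sieve_pins [(0.79, array([0.504 , 0.1491, 0.0761])), (0.61, array([ 0.469 , -0.0509,  0.0381]))]
collar []
1104 ((503.177001953125, 144.5907440185547), (9.637128829956055, 45.07836151123047), 73.60184478759766) [0.13249059 0.13434018 0.13570663]
[-0.00617291 -0.02874586  0.134283  ]
tin_top [(0.56, array([ 0.6406, -0.1016,  0.0489]))]
silencer_mid [(0.56, array([ 0.5331, -0.3344,  0.0147]))]
```

View pics/w12.png

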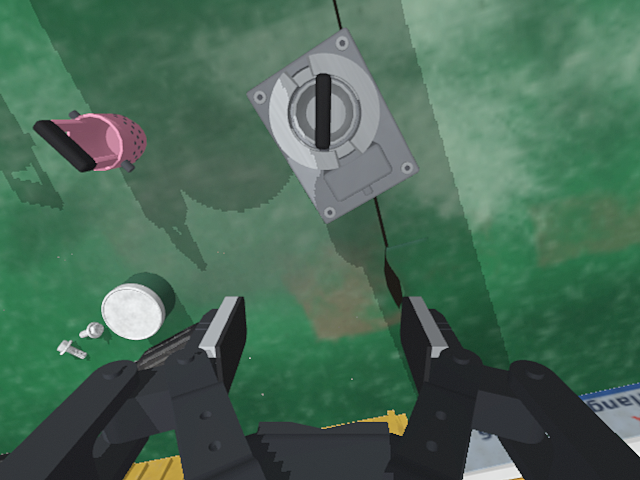

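The wrist view shows the cup seated and free: bar at (323,110), centre (0.5032,0.1446), bar top at 134.3 mm, tilt about 0.03 rad. The tin and silencer have not moved.

```bash
python3 -c "
from h import *
print(ctrl.sign_off())"
```

```text
the job is handed in; nothing more can be done
None
```

The sieve cup is locked in the collar and released, and I handed the job in after about 17 s. `sign_off` gives no verdict, so this rests on my own checks.

- **Insertion:** I gripped the grey steel cup by its bar and lowered it through the gaps onto the ledge. The bar top was at 140 mm, the expected height, and I felt only about 1 N of upward push on contact.
- **Locking:** I loosened the grip and turned the cup clockwise in small steps. At about 30° it dropped by its own weight.
- **After release:** The bar top is at 134.3 mm, so the bar centre is about 29.3 mm above the mouth (29 expected). The bar is centred within about 1 mm of the collar axis and tilted about 0.03 rad.
- **Contact and bystanders:** The wrist force read 4 N or less at every check. The tin and silencer were still where they started, within what the cameras can tell.

One check was weaker: the network did not find the collar in the last picture, and its pin estimate was about 4 mm off sideways and 21 mm below the mouth. That is within its stated accuracy. I relied on the depth measurement of the bar instead.

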